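# Set the packing blocks and clamp straps on two gluing plates

### The arm

A 6-joint arm with a two-finger parallel gripper is mounted at the origin on a cart in front of the work surface, level with it; the furniture and walls round the work are solid. World frame = base frame: x ahead of the robot, y to its left, z up, the work surface at z = 0. Lengths are in mm, angles in rad, forces in N, time in s.
With the tool pointing down it reaches from about 300 to 775 mm from the base axis. Payload 14.6 kg.
Tool frame: the origin (TCP) lies on the centre line of the jaws, within the pads' length; the fingertips stand 11 mm ahead of it and the grasp point (between the pads) lies 8 mm behind it; z points along the fingers, y is the line along which they close (so a half turn about z gives the same grasp; the last joint's range is limited). The gripper opens to 85 mm and grips with 20 to 120 N. Pads are 22 mm wide; open, the fingers measure 114 mm over their backs; the gripper's body (76 mm by 85 mm) begins 54 mm behind the grasp point. The pads swing forward as they close: fully open they stand 13 mm farther back than shut.
Start: joints at [1.079, 0.3, 1.521, -0, 1.321, -0.067], TCP at [226.673, 501.108, 242.281] pointing down, gripper open.
Joint ranges: [-3.03, 3.03], [-0.79, 2.21], [0.23, 2.52], [-1.04, 4.18], [0, 3.07], [-2.55, 2.55]. Speed limits (rad/s): [2.22, 2.22, 2.57, 3.14, 3.14, 3.14].

### API

Orientations are given as a rotation vector (axis times angle).
In Python, from station import manip, imaging, order gives the robot as it stands. The module is installed in compiled form; this text tells all that it offers.
- The arm moves only by the tool step_arm, never from a script. Its argument "series" is a list of rows, each a list of 5 numbers: the shift along the world's x, y, z in m, then the turn about the world's z in rad, then the opening, from 0 (shut) to 1 (fully open). A call has 1 to 5 rows; each row shifts and turns the commanded pose from where the row before left it; what a row does not reach is not made up. A row lasts 1/12 s, in which the tool goes at most 41.7 mm and 7.16 degrees, less where a joint would pass 70% of its speed; a pose out of reach is approached as far as the arm can. A call is refused whole if a number of a shift passes 0.0417 or a number of a turn 0.125, either way. A call with a gripper value outside its range is refused whole. The fingers move at their own pace and stop on an object; "force" is the grip in N (left out, the last holds). Time passes only in rows, so rows that do not move let the fingers close. It gives the time, the measured TCP pose, the force, the opening and the grip force at its end, in the units of the state.
- manip.read_state(): the state, without advancing time (a new reading comes with each control period).
- imaging.snapshot(name): name is "scene" or "top" or "wrist"; returns the picture (420x560x3 uint8, red, green, blue); there is no depth.
- imaging.camera_info(name): a dict with "intrinsics" (3x3 intrinsics, pixels), "k1" (the pictures are not rectified: a ray, as slopes to the right and down, at radius r is drawn at 1 + k1 r^2 times it, then the intrinsics apply), "T" (4x4, takes a point from camera to world coordinates). Camera axes: x right, y down, z forward; pixel columns grow to the right and rows downward; lengths in mm; the calibration is good to about 2 mm. A picture is of the moment at which its call begins: read the wrist's pose just before it. camera_info takes no time and is no camera call; for the wrist camera it gives the pose at the moment of the call.
- order.hand_in(): hands the job in; it is judged then, once.
The state is a dict: "time_s": time; "joint_positions": joint angles; "qd": joint speeds; "tau": joint torques, N m; "ee_pos": TCP position; "orientation": TCP orientation; "force": force on the tool from outside, world axes, zero at the start; "torque": the same for the moment, N m; "width": finger opening in mm; "grip_force": force on a finger pad.
Only numpy, scipy, OpenCV 4.12 (cv2) and the standard library are available. Lean on these libraries where they do the work, as an engineer would, in place of code of your own. Each camera call takes 0.05 s, during which the arm holds its last target. There are 200 camera calls.

### The job

Two freshly glued brackets stand on their clamping plates; set up the hold-down clamps so that only the nuts are left to run on. On each plate stand, squarely in the middle of its cork pad, the wooden packing block that is just as high as that bracket's clamping face, then lay a steel strap centrally across from the bracket to the block with the stud up through its slot, so that it lies level and in line with the plate: the long strap on the long plate, the short one on the short plate. Lay the straps down rather than dropping them, do not knock over or shove the mixing cup or the spray can, and note that one block is left over.

Things in the scene. Friction and masses are not known exactly. Their poses are not given: they have to be found in the camera images.
- plate_long: Long fixed aluminium plate 224x92x12 with low grey bracket. mm. Origin on table under stud = plate centre; +x along plate from bracket to cork pad, z up. Stud dia 10, tip z 68; nut at its foot dia 18 to z 18; 2 pins to z 22. Bracket x -108..-58, 72 wide, flat clamping face 22 above plate top (z 34). Cork pad 62x86, flush (z 12), centre x +76 y 0: block goes here. Strap centre goes at stud.
- plate_short: Short fixed aluminium plate 196x92x12 with tall grey bracket. mm. Origin, axes, stud, nut and pins as plate_long, but stud tip z 88. Bracket: flat ledge = clamping face, x -77..-32, 60 wide, 42 above plate top (z 54); upright web behind it x -91..-77 to z 70, bolt heads 2.5 proud of it. Cork pad 62x86, flush (z 12), centre x +58 y 0: block goes here. Strap centre goes at stud.
- block_low: Low wooden packing block, 44 (x) x 84 (y) x 22 mm high, 50 g or so, flat on the table. Origin: centre of its underside, z up.
- block_mid: Medium wooden packing block, square, 48 x 48 x 32 mm high. Origin: centre of its underside, z up.
- block_high: High wooden packing block, 48 (x) x 65 (y) x 42 mm high, 70 g or so, flat on the table. Origin: centre of its underside, z up.
- strap_long: Long dark steel clamp strap, a flat bar 160 (x) x 44 (y) x 14 mm with a through slot 90 x 20 mm in its middle (side bars 12 mm wide), same both ways round, 0.34 kg or so, flat on the table. Origin: centre of its underside, x along the bar, z up.
- strap_short: Short dark steel clamp strap, a flat bar 112 (x) x 44 (y) x 14 mm with a through slot 56 x 20 mm in its middle (side bars 12 mm wide), same both ways round, 0.24 kg or so, flat on the table. Origin: centre of its underside, x along the bar, z up.
- cup: Bystander: empty translucent plastic mixing cup, 68 mm across, 62 mm high, standing loose. Origin: centre of its underside.
- can: Bystander: spray can with black top, 66 mm across, 136 mm high, standing loose. Origin: centre of its underside.
Things that resemble listed ones, but are neither listed nor needed, are in the scene too. What is shaped like the block_high but green or orange is not meant.

How it is judged (in metres and radians):
On the way, in this order (a step that is already met when the one before it is completed fails the run):
1. a packing block stands in its place on the cork pad of its plate (((x of block_low in the frame of plate_long between 0.063 and 0.089 m and y of block_low in the frame of plate_long between -0.013 and 0.013 m and z of block_low in the frame of plate_long between 0.009 and 0.015 m and angle between block_low's own z axis and vertical below 0.05 rad and (angle between the x axis of block_low and the x axis of plate_long, either way round below 0.25 rad or angle between the y axis of block_low and the x axis of plate_long, either way round below 0.25 rad)) or (x of block_high in the frame of plate_short between 0.045 and 0.071 m and y of block_high in the frame of plate_short between -0.013 and 0.013 m and z of block_high in the frame of plate_short between 0.009 and 0.015 m and angle between block_high's own z axis and vertical below 0.05 rad and (angle between the x axis of block_high and the x axis of plate_short, either way round below 0.25 rad or angle between the y axis of block_high and the x axis of plate_short, either way round below 0.25 rad)))), for 0.2 s.
2. a strap lies level on its bracket and block, with the stud through its slot ((((x of block_low in the frame of plate_long between 0.063 and 0.089 m and y of block_low in the frame of plate_long between -0.013 and 0.013 m and z of block_low in the frame of plate_long between 0.009 and 0.015 m and angle between block_low's own z axis and vertical below 0.05 rad and (angle between the x axis of block_low and the x axis of plate_long, either way round below 0.25 rad or angle between the y axis of block_low and the x axis of plate_long, either way round below 0.25 rad)) and (x of strap_long in the frame of plate_long between -0.013 and 0.013 m and y of strap_long in the frame of plate_long between -0.009 and 0.009 m and z of strap_long in the frame of plate_long between 0.031 and 0.037 m and angle between strap_long's own z axis and vertical below 0.05 rad and angle between the x axis of strap_long and the x axis of plate_long, either way round below 0.15 rad)) or ((x of block_high in the frame of plate_short between 0.045 and 0.071 m and y of block_high in the frame of plate_short between -0.013 and 0.013 m and z of block_high in the frame of plate_short between 0.009 and 0.015 m and angle between block_high's own z axis and vertical below 0.05 rad and (angle between the x axis of block_high and the x axis of plate_short, either way round below 0.25 rad or angle between the y axis of block_high and the x axis of plate_short, either way round below 0.25 rad)) and (x of strap_short in the frame of plate_short between -0.013 and 0.013 m and y of strap_short in the frame of plate_short between -0.009 and 0.009 m and z of strap_short in the frame of plate_short between 0.051 and 0.057 m and angle between strap_short's own z axis and vertical below 0.05 rad and angle between the x axis of strap_short and the x axis of plate_short, either way round below 0.15 rad)))), for 0.2 s.
At the end, for the whole second after the job is handed in: Low block + long strap on the long plate, high block + short strap on the short plate: blocks flat, within 13 mm of the pad centre, square within 0.25 rad; straps within 13 mm of the stud along, 9 mm across, 3 mm in height, level to 0.05, in line to 0.15 rad; all released, at rest (x of block_low in the frame of plate_long between 0.063 and 0.089 m and y of block_low in the frame of plate_long between -0.013 and 0.013 m and z of block_low in the frame of plate_long between 0.009 and 0.015 m and angle between each of block_low, block_high, strap_long, strap_short's own z axis and vertical below 0.05 rad and (angle between the x axis of block_low and the x axis of plate_long, either way round below 0.25 rad or angle between the y axis of block_low and the x axis of plate_long, either way round below 0.25 rad) and x of block_high in the frame of plate_short between 0.045 and 0.071 m and y of block_high in the frame of plate_short between -0.013 and 0.013 m and z of block_high in the frame of plate_short between 0.009 and 0.015 m and (angle between the x axis of block_high and the x axis of plate_short, either way round below 0.25 rad or angle between the y axis of block_high and the x axis of plate_short, either way round below 0.25 rad) and x of strap_long in the frame of plate_long between -0.013 and 0.013 m and y of strap_long in the frame of plate_long between -0.009 and 0.009 m and z of strap_long in the frame of plate_long between 0.031 and 0.037 m and angle between the x axis of strap_long and the x axis of plate_long, either way round below 0.15 rad and x of strap_short in the frame of plate_short between -0.013 and 0.013 m and y of strap_short in the frame of plate_short between -0.009 and 0.009 m and z of strap_short in the frame of plate_short between 0.051 and 0.057 m and angle between the x axis of strap_short and the x axis of plate_short, either way round below 0.15 rad and linear speed of each of block_low, block_high, strap_long, strap_short below 0.02 m/s and contact force between each of block_low, block_high, strap_long, strap_short and the fingers below 0.1 N); the robot touches nothing.
It fails at once if the mixing cup is knocked over or pushed more than 3 cm (distance of cup from where it was at the start of the episode above 0.03 m or angle between cup's own z axis and vertical above 0.5 rad).
It fails at once if the spray can is knocked over or pushed more than 3 cm (distance of can from where it was at the start of the episode above 0.03 m or angle between can's own z axis and vertical above 0.5 rad).
It fails at once if the long strap is dropped (falls free from more than about 3 cm) (linear speed of strap_long above 0.75 m/s and contact force between strap_long and the arm below 0.05 N and contact force between strap_long and the fingers below 0.05 N).
It fails at once if the short strap is dropped (falls free from more than about 3 cm) (linear speed of strap_short above 0.75 m/s and contact force between strap_short and the arm below 0.05 N and contact force between strap_short and the fingers below 0.05 N).
It also fails if it takes over 93 s, if anything falls off the work surface, if the arm or the gripper's body presses on something with over 40 N, if the wrist force passes 120 N, or if a joint passes its speed limit or range.

## Working session

There is one attempt and no reset: what is moved stays moved. The work goes in short steps, Python scripts to look and compute and a tool call to move; the robot and the scene stay as the last step left them, time stands still between calls to the robot, and variables do not carry over. Pictures are saved under pics/ and viewed, at most 17 in all, crops included, and the job is handed in when it is done.

Besides the shell and the picture viewer there is one more tool, called by a JSON object that holds its "op" and its "data". step_arm: Moves the arm, as the interface text tells. Its arguments: {"type":"object","properties":{"series":{"type":"array"},"force":{"type":"number"}},"required":["series"]}

```bash
mkdir -p pics; python3 - <<'E'
from station import manip, imaging
import cv2
for n in ("top","scene"):
    im=imaging.snapshot(n); cv2.imwrite(f"pics/{n}0.png",im[:,:,::-1])
    cv2.imwrite(f"pics/{n}0b.png",cv2.resize(im[:,:,::-1],(800,600),interpolation=cv2.INTER_CUBIC))
    c=imaging.camera_info(n); print(n,c["intrinsics"],c["k1"],c["T"])
s=manip.read_state(); print(s)
E
```

```text
top [[434.39403739   0.         283.78000084]
 [  0.         434.39403739 206.98175575]
 [  0.           0.           1.        ]] -0.13475696966839856 [[-3.49232648e-03 -9.83942128e-01  1.78453615e-01  2.82592268e+02]
 [-9.99993013e-01  3.19834071e-03 -1.93506821e-03  5.36442147e+00]
 [ 1.33323966e-03 -1.78459126e-01 -9.83946423e-01  1.45855751e+03]
 [ 0.00000000e+00  0.00000000e+00  0.00000000e+00  1.00000000e+00]]
scene [[478.81569025   0.         282.07349511]
 [  0.         478.81569025 200.75913788]
 [  0.           0.           1.        ]] -0.14559585390223934 [[ 7.04409210e-01 -3.18624144e-01  6.34260451e-01 -2.98160376e+02]
 [-7.09672118e-01 -2.99586742e-01  6.37662347e-01 -8.43754450e+02]
 [-1.31585972e-02 -8.99292188e-01 -4.37150331e-01  6.06042504e+02]
 [ 0.00000000e+00  0.00000000e+00  0.00000000e+00  1.00000000e+00]]
{'time_s': 0.1, 'joint_positions': array([ 1.07939974e+00,  3.00440764e-01,  1.52151720e+00,  1.49413528e-05,
        1.32073555e+00, -6.66295408e-02]), 'qd': array([ 0.00103273, -0.00040891, -0.00214882, -0.00012691, -0.00278402,
        0.0001207 ]), 'tau': array([ 1.67088558e-03, -5.44382930e+01, -3.62369514e+01, -1.05027750e-04,
        3.05477501e-03,  2.26558211e-05]), 'ee_pos': array([226.57726433, 500.93670609, 241.76498033]), 'orientation': array([-6.62156528e-01, -3.07069342e+00,  1.65592828e-03]), 'force': array([-0.22964983, -0.01015491,  0.54489751]), 'torque': array([-0.01016973, -0.0030108 ,  0.01392491]), 'grip_force': 0.0, 'width': 85.44440749347541}
```

View pics/top0b.png

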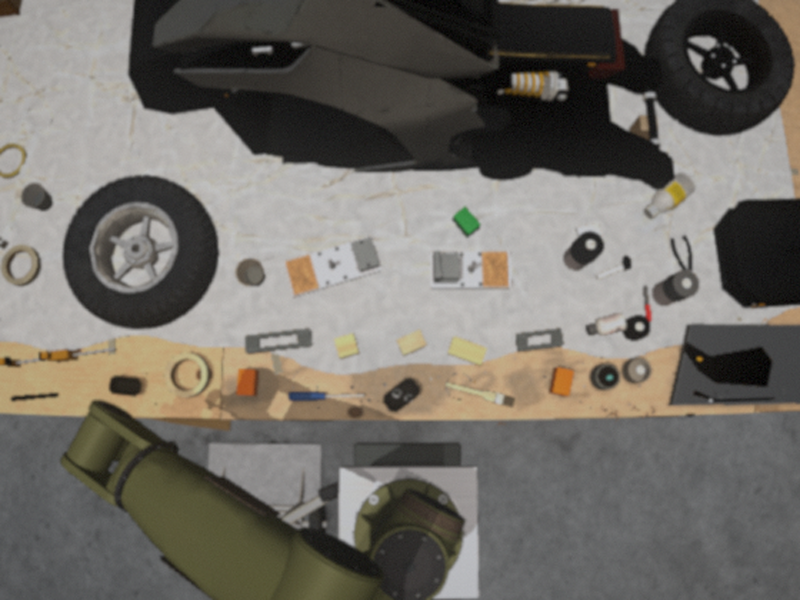

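View pics/scene0b.png

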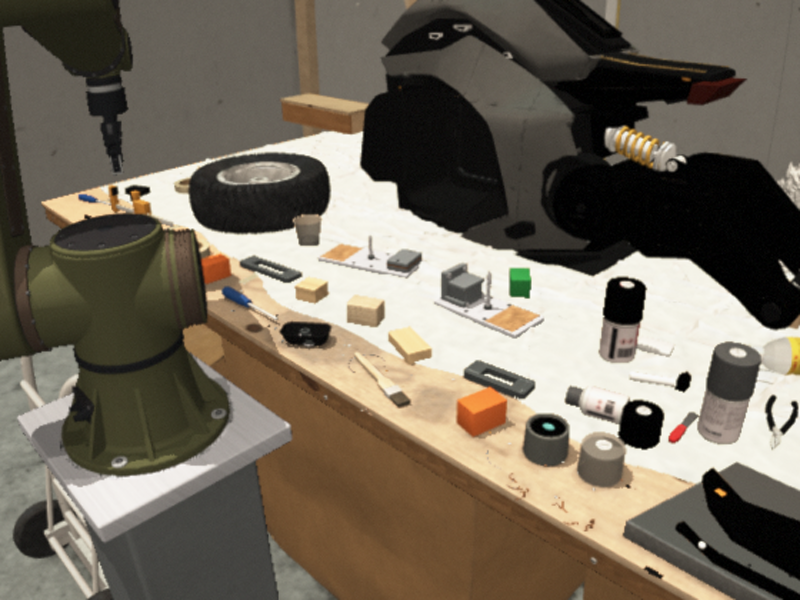

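Top view (800 px scale): long plate at (333,267) with its cork to the left, short plate at (471,269) with its cork to the right. Straps are at (278,340) long and (539,340) short, the cup is at (250,270) and the can at (584,250).

There are three bare wood blocks at (346,345), (411,342) and (467,350). The green block (466,221) and the orange ones (247,382) and (562,381) are decoys. I'll measure these and take one enlarged crop of the blocks.

```bash
cat > h.py <<'E'
import numpy as np, cv2
from station import imaging, manip
def ray(cam,px):
    K=cam["intrinsics"]; k=cam["k1"]; px=np.atleast_2d(np.asarray(px,float))
    d=cv2.undistortPoints(px.reshape(-1,1,2),K,np.array([k,0,0,0,0.])).reshape(-1,2)
    T=cam["T"]; D=np.c_[d,np.ones(len(d))]@T[:3,:3].T
    return T[:3,3],D
def toplane(cam,px,z):
    o,D=ray(cam,px); return o+D*((z-o[2])/D[:,2])[:,None]
def proj(cam,P):
    T=np.linalg.inv(cam["T"]); c=np.atleast_2d(P)@T[:3,:3].T+T[:3,3]
    return cv2.projectPoints(c,np.zeros(3),np.zeros(3),cam["intrinsics"],np.array([cam["k1"],0,0,0,0.]))[0].reshape(-1,2)
def rects(cam,mask,z,amin):
    out=[]
    cs,_=cv2.findContours(mask.astype(np.uint8),cv2.RETR_EXTERNAL,cv2.CHAIN_APPROX_NONE)
    for c in cs:
        if cv2.contourArea(c)<amin: continue
        P=toplane(cam,c.reshape(-1,2),z)[:,:2].astype(np.float32)
        (x,y),(w,h),a=cv2.minAreaRect(P)
        if w<h: w,h,a=h,w,a+90
        a=(a+90)%180-90
        out.append((c.reshape(-1,2).mean(0).round(),round(x,1),round(y,1),round(w,1),round(h,1),round(a,1)))
    return out
E
python3 - <<'E'
from h import *
cam=imaging.camera_info("top"); im=cv2.imread("pics/top0.png")
hsv=cv2.cvtColor(im,cv2.COLOR_BGR2HSV)
roi=np.zeros(im.shape[:2],bool); roi[140:260,150:420]=1
H,S,V=[hsv[...,i] for i in range(3)]
for n,m,z in (("wood",(H>14)&(H<32)&(S>60)&(V>120),30),("cork",(H<16)&(S>110)&(V>100),12),("dark",(V<85)&(S<80),14)):
    m=m&roi
    if n=="wood": m[253:]=0; 
    print(n)
    for r in rects(cam,m,z,40): print(*r)
c=im[150:265,155:425]
cv2.imwrite("pics/c1.png",cv2.resize(c,(800,340),interpolation=cv2.INTER_CUBIC))
sc=cv2.imread("pics/scene0.png")[175:265,190:390]
cv2.imwrite("pics/c2.png",np.vstack([cv2.resize(c,(620,264),interpolation=cv2.INTER_CUBIC),cv2.resize(sc,(620,279),interpolation=cv2.INTER_CUBIC)]))
E
```

```text
wood
[382. 249.] 404.1 -321.6 252.3 30.1 89.4
[169. 248.] 406.2 381.3 136.3 30.1 -89.8
[327. 245.] 413.7 -138.4 79.2 40.9 70.3
[242. 242.] 425.7 140.3 45.2 44.8 14.8
[288. 239.] 432.9 -10.0 53.3 36.9 -63.9
[211. 192.] 593.0 247.2 82.0 52.2 19.8
[346. 187.] 608.6 -208.8 80.1 56.1 4.0
cork
[211. 192.] 598.1 251.9 77.2 53.3 17.4
[346. 188.] 610.6 -212.4 78.0 51.7 -1.6
dark
[409. 174.] 660.7 -435.7 88.6 61.2 -46.2
```

View pics/c2.png

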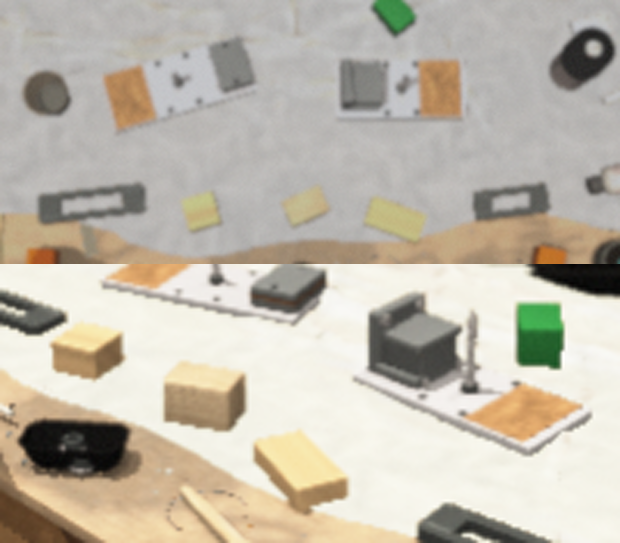

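The crop shows which block is which. The low one is the flat 84x44 block at (396,218) in the crop, world (414,-138). The high one is the oblong at (306,206), world (433,-10), visibly the tallest. The left one at (201,211) is the square mid block, which is the one left over. Next I move over the high block, turning on the way, and refine with the wrist camera.

{"op": "step_arm", "data": {"series": [[0.01,-0.0255,0,-0.113,1],[0.01,-0.0255,0,-0.113,1],[0.01,-0.0255,0,-0.113,1],[0.01,-0.0255,0,-0.113,1],[0.01,-0.0255,0,-0.113,1]], "force": 40}}

```text
time_s: 0.52
ee_pos: [276.8, 372.3, 241.9]
orientation: [-1.499, -2.761, 0.001]
force: [0.6, 0.1, 0.1]
width: 85.4
grip_force: 0.0
```

{"op": "step_arm", "data": {"series": [[0.01,-0.0255,0,-0.113,1],[0.01,-0.0255,0,-0.113,1],[0.01,-0.0255,0,-0.113,1],[0.01,-0.0255,0,-0.113,1],[0.01,-0.0255,0,-0.113,1]]}}

```text
time_s: 0.93
ee_pos: [326.8, 244.8, 242.1]
orientation: [-2.21, -2.233, 0.0]
force: [0.1, -0.1, 1.0]
width: 85.6
grip_force: 0.0
```

{"op": "step_arm", "data": {"series": [[0.01,-0.0255,0,-0.113,1],[0.01,-0.0255,0,-0.113,1],[0.01,-0.0255,0,-0.113,1],[0.01,-0.0255,0,-0.113,1],[0.01,-0.0255,0,-0.113,1]]}}

```text
time_s: 1.35
ee_pos: [376.8, 117.3, 242.2]
orientation: [-2.745, -1.528, 0.0]
force: [1.4, 1.0, -0.4]
width: 85.4
grip_force: 0.0
```

{"op": "step_arm", "data": {"series": [[0.01,-0.0255,0,-0.113,1],[0.01,-0.0255,0,-0.113,1],[0.01,-0.0255,0,-0.113,1],[0.01,-0.0255,0,-0.113,1],[0,0,0,0,1]]}}

```text
time_s: 1.77
ee_pos: [417.6, 13.6, 242.0]
orientation: [3.019, 0.868, -0.001]
force: [0.3, 0.4, -0.6]
width: 85.6
grip_force: 0.0
```

```bash
cat >> h.py <<'E'
def wrist(tag):
    s=manip.read_state(); cam=imaging.camera_info("wrist"); im=imaging.snapshot("wrist")[:,:,::-1].copy()
    cv2.imwrite(f"pics/{tag}.png",im); np.save(f"pics/{tag}.npy",cam,allow_pickle=True); return cam,im,s
def tcp(s):
    R=cv2.Rodrigues(s["orientation"])[0]
    print("t",s["time_s"],"tcp",s["ee_pos"].round(1),"closing deg",round(np.degrees(np.arctan2(R[1,1],R[0,1])),1),"tilt",R[:,2].round(3),"w",round(s["width"],1),"F",s["force"].round(1),"g",s["grip_force"])
E
python3 - <<'E'
from h import *
cam,im,s=wrist("w1"); tcp(s); print(cam["intrinsics"][0],cam["k1"],cam["T"].round(2)); print(s["joint_positions"].round(2))
E
```

```text
t 1.7667 tcp [417.6  13.6 242. ] closing deg -57.9 tilt [-0.    -0.001 -1.   ] w 85.6 F [ 0.3  0.4 -0.6] g 0.0
[333.2213664    0.         281.05957676] 0.007411730852960288 [[ 5.3000e-01 -8.1000e-01 -2.3000e-01  4.7734e+02]
 [-8.5000e-01 -5.1000e-01 -1.5000e-01  5.1100e+01]
 [ 0.0000e+00  2.8000e-01 -9.6000e-01  3.7264e+02]
 [ 0.0000e+00  0.0000e+00  0.0000e+00  1.0000e+00]]
[-0.05  0.    1.87 -0.    1.28  0.96]
```

View pics/w1.png

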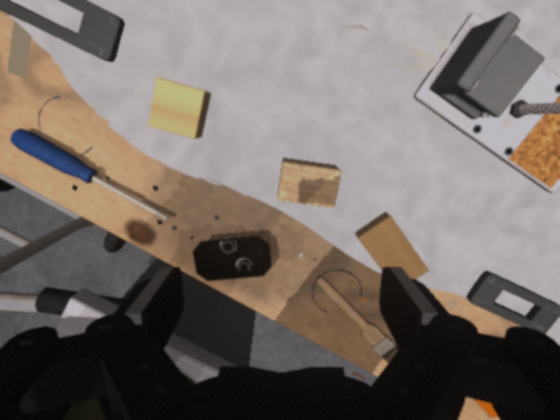

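The wrist view shows the square mid block at (179,108), the high block at (309,183) in the gripper's shadow, the low block at (392,247), the short strap at (515,300) and the short plate at upper right. I'll enlarge the blocks to pick corners.

```bash
python3 - <<'E'
import cv2,numpy as np
im=cv2.imread("pics/w1.png")
a=cv2.resize(im[145:220,265:355],None,fx=4.4,fy=4.4,interpolation=cv2.INTER_CUBIC)
b=cv2.resize(im[205:285,345:435],None,fx=4.4,fy=4.4,interpolation=cv2.INTER_CUBIC)[:330]
b=cv2.convertScaleAbs(b,alpha=1.4)
cv2.imwrite("pics/c3.png",np.hstack([a,b]))
E
```

```text
(no output)
```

View pics/c3.png

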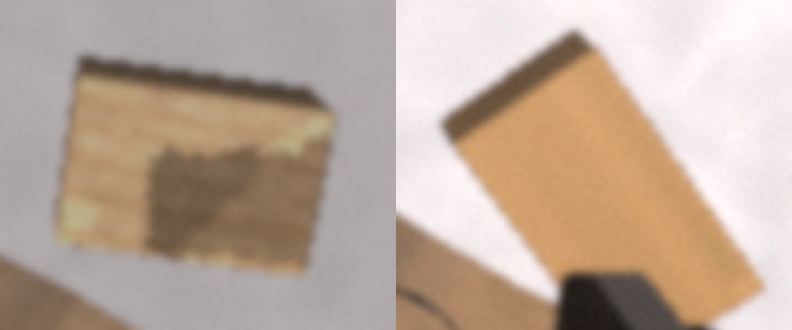

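```bash
cat >> h.py <<'E'
def quad(cam,px,z,lab=""):
    P=toplane(cam,px,z)[:,:2]; n=len(P)
    e=[P[(i+1)%n]-P[i] for i in range(n)]
    print(lab,"c",P.mean(0).round(1) if n!=3 else ((P[0]+P[2])/2).round(1),"edges",[(round(np.hypot(*v),1),round(np.degrees(np.arctan2(v[1],v[0]))%180,1)) for v in e])
    return P
E
python3 - <<'E'
from h import *
cam=np.load("pics/w1.npy",allow_pickle=True).item(); s=manip.read_state()
h=np.array([(78,77),(333,115),(305,270),(58,240)])/4.4+[265,145]
quad(cam,h,42,"high")
l=(np.array([(455,142),(598,50),(765,287)])-[396,0])/4.4+[345,205]
quad(cam,l,22,"low")
# own shade-free estimate from top view contours: strap & pads
im=cv2.imread("pics/w1.png"); hsv=cv2.cvtColor(im,cv2.COLOR_BGR2HSV)
print(np.degrees(s["joint_positions"][0]))
E
```

```text
high c [435.7  -9.2] edges [(np.float64(58.5), np.float64(113.6)), (np.float64(36.7), np.float64(24.7)), (np.float64(58.1), np.float64(114.9)), (np.float64(38.0), np.float64(25.1))]
low c [ 418.  -138.7] edges [(np.float64(42.0), np.float64(157.7)), (np.float64(81.7), np.float64(69.5)), (np.float64(93.0), np.float64(96.3))]
-2.9638538344630474
```

The middle block comes out at 58x37, not 65x48, so I'll check heights and sizes against the scene view before reaching for it.

```bash
python3 - <<'E'
from h import *
cw=np.load("pics/w1.npy",allow_pickle=True).item(); cs=imaging.camera_info("scene"); ct=imaging.camera_info("top")
w=cv2.imread("pics/w1.png"); sc=cv2.imread("pics/scene0.png"); tp=cv2.imread("pics/top0.png")
# mid candidates in wrist
hsv=cv2.cvtColor(w,cv2.COLOR_BGR2HSV)
m=((hsv[...,1]>70)).astype(np.uint8); m[:70]=0; m[145:]=0; m[:,:140]=0; m[:,220:]=0
for z in (22,32,42): print("left z",z,rects(cw,m,z,200))
P42=toplane(cw,np.array([(78,77),(333,115),(305,270),(58,240)])/4.4+[265,145],42)
A=cv2.resize(sc[190:262,190:320],None,fx=6,fy=6,interpolation=cv2.INTER_CUBIC)
def draw(P,col):
    q=((proj(cs,P)-[190,190]+.5)*6).astype(int); cv2.polylines(A,[q.reshape(-1,1,2)],True,col,1)
draw(P42,(0,0,255))
P32=toplane(cw,np.array([(78,77),(333,115),(305,270),(58,240)])/4.4+[265,145],32); draw(P32,(0,255,0))
P22=toplane(cw,np.array([(78,77),(333,115),(305,270),(58,240)])/4.4+[265,145],22); draw(P22,(255,0,0))
cv2.imwrite("pics/c4.png",A); print(A.shape)
E
```

```text
left z 22 [(array([178., 108.]), 428.5, 141.0, 53.0, 47.7, -73.8)]
left z 32 [(array([178., 108.]), 429.9, 138.4, 51.4, 46.3, -73.8)]
left z 42 [(array([178., 108.]), 431.3, 135.9, 49.9, 44.9, -73.8)]
(432, 780, 3)
```

View pics/c4.png

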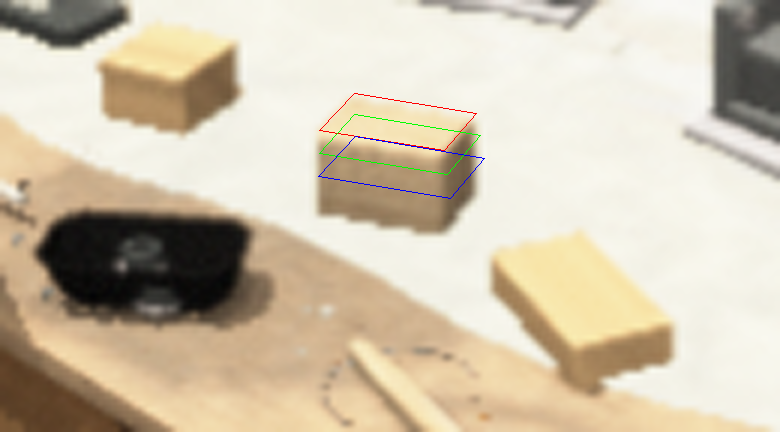

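```bash
python3 - <<'E'
from h import *
cs=imaging.camera_info("scene"); ct=imaging.camera_info("top")
q=lambda L:np.array(L)/6-.5+[190,190]
for z in (32,42,48): quad(cs,q([(318,143),(352,95),(478,117),(448,153)]),z,f"mid-img scene z{z}")
print("base",toplane(cs,q([(318,213),(445,231),(478,192)]),0)[:,:2].round(1).tolist()); quad(cs,q([(318,213),(445,231),(478,192)]),0,"base")
quad(cs,q([(98,65),(160,27),(238,43),(186,80)]),32,"left"); print("left base",toplane(cs,q([(102,112),(186,131),(240,93)]),0)[:,:2].round(1).tolist()); quad(cs,q([(102,112),(186,131),(240,93)]),0,"lbase")
sc=cv2.imread("pics/scene0.png"); h=cv2.cvtColor(sc,cv2.COLOR_BGR2HSV)
t=cv2.imread("pics/top0.png"); ht=cv2.cvtColor(t,cv2.COLOR_BGR2HSV)
m=(ht[...,0]<14)&(ht[...,1]>170)&(ht[...,2]>110); m[:250]=0; print("orange top",*rects(ct,m,42,20),sep="\n")
m=(ht[...,0]>45)&(ht[...,0]<80)&(ht[...,1]>130); print("green",*rects(ct,m,42,20),sep="\n")
m=(ht[...,1]>45)&(ht[...,0]>14)&(ht[...,0]<35); m[:228]=0; m[251:]=0; m[:,:230]=0;m[:,345:]=0; 
for z in (22,32,42): print(z,*rects(ct,m,z,20),sep="\n")
E
```

```text
mid-img scene z32 c [445.4   1.9] edges [(np.float64(48.0), np.float64(30.5)), (np.float64(61.8), np.float64(112.6)), (np.float64(36.1), np.float64(25.2)), (np.float64(58.0), np.float64(124.1))]
mid-img scene z42 c [432.4 -12.8] edges [(np.float64(47.2), np.float64(30.5)), (np.float64(60.7), np.float64(112.6)), (np.float64(35.5), np.float64(25.2)), (np.float64(57.0), np.float64(124.1))]
mid-img scene z48 c [424.7 -21.7] edges [(np.float64(46.7), np.float64(30.5)), (np.float64(60.1), np.float64(112.6)), (np.float64(35.1), np.float64(25.2)), (np.float64(56.4), np.float64(124.1))]
base [[406.2, 13.4], [433.6, -38.9], [468.0, -23.6]]
base c [437.1  -5.1] edges [(np.float64(59.0), np.float64(117.6)), (np.float64(37.6), np.float64(23.9)), (np.float64(72.0), np.float64(149.1))]
left c [422.7 134.6] edges [(np.float64(47.1), np.float64(14.5)), (np.float64(43.3), np.float64(109.1)), (np.float64(43.5), np.float64(17.5)), (np.float64(46.0), np.float64(113.3))]
left base [[400.6, 162.3], [415.7, 117.8], [458.5, 130.2]]
lbase c [429.5 146.3] edges [(np.float64(47.0), np.float64(108.8)), (np.float64(44.5), np.float64(16.2)), (np.float64(66.2), np.float64(151.0))]
orange top
(array([172., 268.]), 341.0, 367.5, 55.6, 38.0, -5.7)
green
(array([326., 155.]), 720.1, -142.0, 52.2, 34.6, 39.2)
22
(array([326., 244.]), 414.4, -139.1, 82.0, 43.9, 69.6)
(array([242., 242.]), 426.0, 141.6, 48.4, 47.8, 16.7)
(array([288., 239.]), 433.5, -10.2, 59.1, 40.2, -66.1)
32
(array([326., 244.]), 413.5, -138.1, 81.4, 43.6, 69.6)
(array([242., 242.]), 425.0, 140.6, 48.0, 47.5, 16.7)
(array([288., 239.]), 432.4, -10.1, 58.7, 39.9, -66.1)
42
(array([326., 244.]), 412.6, -137.1, 80.8, 43.3, 69.6)
(array([242., 242.]), 424.0, 139.7, 47.7, 47.2, 16.7)
(array([288., 239.]), 431.3, -10.0, 58.3, 39.6, -66.1)
```

All three views agree: the middle block is about 60x40 and 42 high, and its centre only matches across views at z=42. It is the only tall bare-wood block, and the green and orange ones have the same footprint. The left one is 48x48 (mid) and the right one 82x44 (low). So the middle one, at (433,-10), is block_high; I'll grasp it along its long axis and confirm the size from the finger width.

{"op": "step_arm", "data": {"series": [[0.016,-0.024,-0.02,-0.07,1],[0,0,-0.04,-0.063,1],[0,0,-0.04,0,1],[0,0,-0.04,0,1],[0,0,-0.04,0,1]]}}

```text
time_s: 2.23
ee_pos: [432.2, -6.7, 60.7]
orientation: [3.066, 0.684, 0.001]
force: [1.4, 0.3, -0.4]
width: 85.0
grip_force: 0.0
```

{"op": "step_arm", "data": {"series": [[0,0,-0.03,0,1],[0,0,-0.012,0,1],[0,0,0,0,1],[0,0,0,0,0.5],[0,0,0,0,0.5]], "force": 40}}

```text
time_s: 2.65
ee_pos: [433.3, -7.1, 21.4]
orientation: [3.066, 0.682, 0.002]
force: [-1.1, 0.1, 0.0]
width: 64.3
grip_force: 0.1
```

{"op": "step_arm", "data": {"series": [[0,0,0,0,0.4],[0,0,0,0,0.4],[0,0,0,0,0.4],[0,0,0,0,0.4],[0,0,0,0,0.4]]}}

```text
time_s: 3.07
ee_pos: [433.5, -7.3, 21.8]
orientation: [3.066, 0.681, 0.004]
force: [-1.0, 2.3, 8.8]
width: 59.6
grip_force: 44.1
```

Finger width is 59.6, which agrees with the views. I'll lift towards the short plate, and also check the brown piece at (279,404) in the top view to be sure it isn't a fourth block.

{"op": "step_arm", "data": {"series": [[0,0,0.02,0,0.4],[0,0,0.04,0,0.4],[0,0,0.04,0.114,0.4],[0.02,-0.02,0.04,0.114,0.4],[0.02,-0.02,0.04,0.114,0.4]]}}

```text
time_s: 3.48
ee_pos: [466.7, -41.4, 191.8]
orientation: [2.901, 1.203, 0.004]
force: [1.2, 0.1, -1.0]
width: 59.9
grip_force: 43.6
```

{"op": "step_arm", "data": {"series": [[0.02,-0.02,0.02,0.114,0.4],[0.02,-0.02,0.02,0.114,0.4],[0.02,-0.02,0,0.114,0.4],[0.02,-0.02,0,0.114,0.4],[0.02,-0.02,0,0.114,0.4]]}}

```text
time_s: 3.9
ee_pos: [567.5, -142.4, 229.7]
orientation: [2.447, 1.968, 0.002]
force: [-0.4, 0.1, -1.4]
width: 59.4
grip_force: 43.6
```

{"op": "step_arm", "data": {"series": [[0.02,-0.01,0,0.114,0.4],[0.02,0,0,0.114,0.4],[0,0,0,0,0.4]]}}

```text
time_s: 4.15
ee_pos: [608.5, -151.8, 228.6]
orientation: [2.207, 2.235, 0.001]
force: [-0.6, 1.2, -0.7]
width: 59.4
grip_force: 43.7
```

```bash
python3 - <<'E'
from h import *
ct=imaging.camera_info("top"); cs=imaging.camera_info("scene")
P=toplane(ct,[(195,283)],0)[0]; print("offcut",P.round(),"in scene",proj(cs,P))
cam,im,s=wrist("w2"); tcp(s)
t=cv2.resize(cv2.imread("pics/top0.png")[265:300,165:265],(500,175),interpolation=cv2.INTER_CUBIC)
cv2.imwrite("pics/v5.png",np.vstack([im,cv2.copyMakeBorder(t,0,0,0,60,cv2.BORDER_CONSTANT)]))
E
```

```text
offcut [290. 300.   0.] in scene [[147.39374403 205.9379539 ]]
t 4.15 tcp [ 608.5 -151.8  228.6] closing deg 0.7 tilt [ 0.001 -0.    -1.   ] w 59.4 F [-0.6  1.2 -0.7] g 43.66898238658905
```

View pics/v5.png

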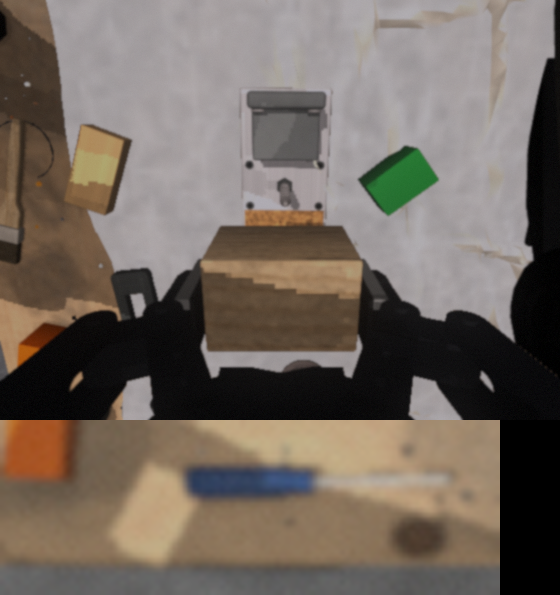

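The lower crop shows a pale patch beside the screwdriver at about (290,300) with no visible height. I'll check it in the w1 crop while enlarging the short plate in w2 (bracket at (287,130), pins at (250,165), (321,165), (250,205) and (320,205), stud at (285,190)).

```bash
python3 - <<'E'
import cv2,numpy as np
a=cv2.resize(cv2.imread("pics/w2.png")[80:232,232:342],None,fx=3.9,fy=3.9,interpolation=cv2.INTER_CUBIC)
b=cv2.resize(cv2.imread("pics/w1.png")[0:110,0:70],None,fx=5,fy=5,interpolation=cv2.INTER_CUBIC)
b=cv2.copyMakeBorder(b,0,a.shape[0]-b.shape[0],0,0,cv2.BORDER_CONSTANT)
cv2.imwrite("pics/v6.png",np.hstack([a,b])); print(a.shape)
E
```

```text
(593, 429, 3)
```

View pics/v6.png

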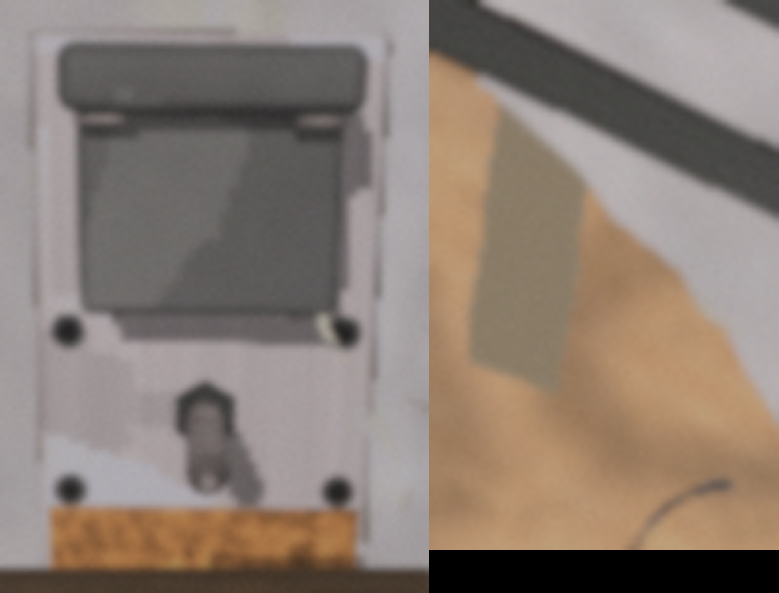

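The w1 patch is a flat grey abrasive sheet, not a block. In w2 the cork's near edge runs from crop (52,508) to (357,508), the nut is at (207,412), and the four screws/pins are visible. Next I compute the short plate's pose.

```bash
python3 - <<'E'
from h import *
cam=np.load("pics/w2.npy",allow_pickle=True).item(); cw=np.load("pics/w1.npy",allow_pickle=True).item()
q=lambda L:np.array(L)/3.9-.4+[232,80]
def show(n,L,z): print(n,toplane(cam,q(L),z)[:,:2].round(1).tolist())
show("cork edge",[(52,508),(357,508)],12); show("nut",[(207,412)],16); show("pins",[(68,331),(345,331),(70,490),(338,490)],14)
show("web top back",[(65,45),(365,45)],70); show("ledge front",[(82,308),(338,310)],54)
show("stud tip",[(207,480)],88)
print("diamond in w1",proj(cw,[290,300,0]))
# held block face in w2: lower face corners -> offset from tcp
print("held front-bottom edge", toplane(cam,[(222,226),(345,226)],208).round(1).tolist())
E
```

```text
cork edge [[570.5, -180.2], [655.2, -179.2]]
nut [[613.0, -151.7]]
pins [[575.8, -130.7], [649.4, -129.8], [575.8, -174.4], [649.5, -173.5]]
web top back [[581.2, -62.9], [644.0, -62.0]]
ledge front [[582.8, -119.6], [642.7, -119.3]]
stud tip [[612.1, -151.9]]
diamond in w1 [[ -4.97886125 140.58534384]]
held front-bottom edge [[580.2, -132.5, 208.0], [639.1, -131.8, 208.0]]
```

The wrist calibration is exact here: ledge measured 59.9 against 60, cork 85 against 86. The held block really is about 60 wide, so I'll size the green block in w2, since it is "shaped like block_high".

```bash
python3 - <<'E'
from h import *
cam=np.load("pics/w2.npy",allow_pickle=True).item(); im=cv2.imread("pics/w2.png")
c=cv2.resize(im[140:222,352:446],None,fx=5,fy=5,interpolation=cv2.INTER_CUBIC)
l=cv2.resize(im[115:220,58:140],None,fx=3.9,fy=3.9,interpolation=cv2.INTER_CUBIC)
H=max(c.shape[0],l.shape[0]); p=lambda x:cv2.copyMakeBorder(x,0,H-x.shape[0],0,0,cv2.BORDER_CONSTANT)
cv2.imwrite("pics/v7.png",np.hstack([p(c),p(l)])); print(c.shape,l.shape)
E
```

```text
(410, 470, 3) (410, 320, 3)
```

View pics/v7.png

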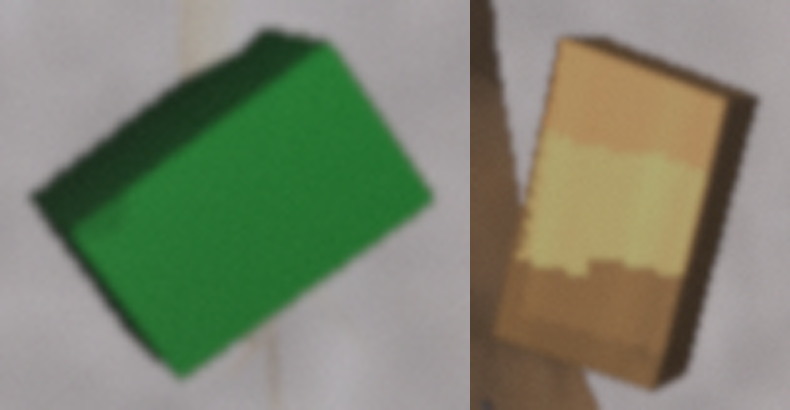

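```bash
python3 - <<'E'
from h import *
cam=np.load("pics/w2.npy",allow_pickle=True).item()
quad(cam,np.array([(70,230),(328,42),(434,200),(183,380)])/5-.4+[352,140],42,"green")
quad(cam,(np.array([(562,40),(727,98),(653,388),(497,335)])-[470,0])/3.9-.4+[58,115],22,"low")
E
```

```text
green c [ 726.1 -142.5] edges [(np.float64(58.2), np.float64(38.8)), (np.float64(38.4), np.float64(129.2)), (np.float64(57.8), np.float64(39.5)), (np.float64(39.1), np.float64(129.8))]
low c [ 418.8 -138.3] edges [(np.float64(41.6), np.float64(160.9)), (np.float64(82.3), np.float64(69.4)), (np.float64(41.8), np.float64(160.1)), (np.float64(81.7), np.float64(69.2))]
```

The green block measures 58x38.5, the same shape as the held one, so the held block is block_high. The short plate origin is (612.6,-152) at 0.7°, so the block's target centre is (613.3,-210). Placing it now.

{"op": "step_arm", "data": {"series": [[0.0045,-0.03,0,0,0.4],[0,-0.028,0,0,0.4],[0,0,-0.04,0,0.4],[0,0,-0.04,0,0.4],[0,0,-0.04,0,0.4]]}}

```text
time_s: 4.62
ee_pos: [610.6, -209.6, 108.2]
orientation: [2.216, 2.224, 0.001]
force: [1.6, -0.3, -1.0]
width: 59.1
grip_force: 43.8
```

{"op": "step_arm", "data": {"series": [[0,0,-0.04,0,0.4],[0,0,-0.02,0,0.4],[0,0,0,0,0.4],[0,0,0,0,0.4]]}}

```text
time_s: 4.95
ee_pos: [611.0, -209.2, 49.1]
orientation: [-2.216, -2.227, 0.0]
force: [0.0, -0.7, 0.0]
width: 59.6
grip_force: 43.7
```

```bash
python3 -c "
from h import *
tcp(manip.read_state())"
```

```text
t 4.95 tcp [ 611.  -209.2   49.1] closing deg 0.3 tilt [-0.  0. -1.] w 59.6 F [ 0.  -0.7  0. ] g 43.65892052650452
```

{"op": "step_arm", "data": {"series": [[0.002,-0.001,-0.009,0,0.4],[0,0,-0.005,0,0.4],[0,0,-0.001,0,0.4],[0,0,0,0,0.4],[0,0,0,0,0.85]]}}

```text
time_s: 5.37
ee_pos: [613.5, -210.5, 34.0]
orientation: [2.214, 2.227, 0.001]
force: [0.2, -0.3, 0.6]
width: 70.1
grip_force: 0.0
```

{"op": "step_arm", "data": {"series": [[0,0,0,0,0.85],[0,0,0,0,0.85],[0,0,0,0,0.85],[0,0,0.02,0,0.95],[0,0,0.04,0,1]]}}

```text
time_s: 5.78
ee_pos: [611.0, -209.6, 89.3]
orientation: [-2.209, -2.222, 0.005]
force: [0.1, -0.2, -0.2]
width: 85.3
grip_force: 0.0
```

{"op": "step_arm", "data": {"series": [[-0.02,0.02,0.04,-0.1,1],[-0.03,0.03,0.04,-0.1,1],[-0.03,0.03,0.04,-0.1,1],[-0.03,0.03,0.02,-0.1,1],[0,0,0,0,1]]}}

```text
time_s: 6.2
ee_pos: [524.9, -121.0, 206.8]
orientation: [2.615, 1.735, 0.006]
force: [-0.6, -0.1, 0.7]
width: 85.5
grip_force: 0.0
```

```bash
python3 - <<'E'
from h import *
cam,im,s=wrist("w3"); tcp(s)
cv2.imwrite("pics/v8.png",im)
E
```

```text
t 6.2 tcp [ 524.9 -121.   206.8] closing deg -22.9 tilt [ 0.005 -0.001 -1.   ] w 85.5 F [-0.6 -0.1  0.7] g 0.0
```

View pics/v8.png

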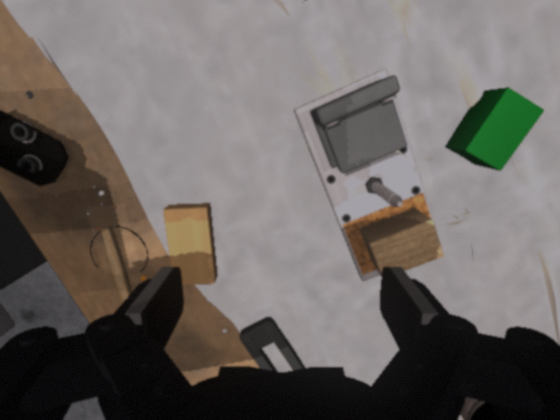

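The high block stands on its cork at (400,240), clear of the stud at (375,185). Next is the low block at (418.5,-138.5), grasped across its 44 mm side at -20°.

{"op": "step_arm", "data": {"series": [[-0.036,-0.006,-0.02,0.05,1],[-0.036,-0.006,-0.03,0,1],[-0.034,-0.005,-0.03,0,1],[0,0,-0.03,0,0.9],[0,0,-0.03,0,0.8]]}}

```text
time_s: 6.67
ee_pos: [427.0, -140.4, 67.2]
orientation: [2.569, 1.808, 0.0]
force: [0.5, 0.8, 0.8]
width: 68.8
grip_force: 0.0
```

{"op": "step_arm", "data": {"series": [[0,0,-0.03,0,0.8],[0,0,-0.012,0,0.8],[0,0,0,0,0.8],[0,0,0,0,0.8]]}}

```text
time_s: 7.0
ee_pos: [427.8, -140.0, 25.9]
orientation: [-2.567, -1.808, 0.001]
force: [0.5, 0.3, 0.0]
width: 68.6
grip_force: 0.0
```

```bash
python3 -c "
from h import *
tcp(manip.read_state())"
```

```text
t 7.0 tcp [ 427.8 -140.    25.9] closing deg -19.7 tilt [-0.002  0.001 -1.   ] w 68.6 F [0.5 0.3 0. ] g 0.0
```

{"op": "step_arm", "data": {"series": [[-0.0093,0.0015,0,0,0.8],[0,0,-0.008,0,0.8],[0,0,-0.003,0,0.8],[0,0,0,0,0.2],[0,0,0,0,0.2]]}}

```text
time_s: 7.42
ee_pos: [418.7, -138.3, 15.6]
orientation: [2.569, 1.808, 0.0]
force: [0.3, -0.8, -0.5]
width: 45.3
grip_force: 0.0
```

{"op": "step_arm", "data": {"series": [[0,0,0,0,0.2],[0,0,0,0,0.2],[0,0,0,0,0.2],[0,0,0,0,0.2],[0,0,0,0,0.2]]}}

```text
time_s: 7.83
ee_pos: [418.9, -138.3, 15.8]
orientation: [2.568, 1.808, 0.001]
force: [-1.8, 0.8, 6.3]
width: 43.1
grip_force: 41.4
```

{"op": "step_arm", "data": {"series": [[0,0,0.02,0,0.2],[0,0,0.04,-0.09,0.2],[0.015,0.03,0.04,-0.09,0.2],[0.015,0.03,0.04,-0.09,0.2],[0.015,0.03,0.04,-0.09,0.2]]}}

```text
time_s: 8.25
ee_pos: [454.5, -65.5, 173.0]
orientation: [2.855, 1.311, 0.001]
force: [0.9, -0.6, -0.8]
width: 43.3
grip_force: 41.0
```

{"op": "step_arm", "data": {"series": [[0.015,0.03,0.03,-0.09,0.2],[0.015,0.03,0.01,-0.09,0.2],[0.015,0.03,0,-0.09,0.2],[0.015,0.03,0,-0.09,0.2],[0.015,0.03,0,-0.09,0.2]]}}

```text
time_s: 8.67
ee_pos: [528.8, 83.1, 209.2]
orientation: [3.075, 0.643, 0.001]
force: [0.4, -0.5, -0.9]
width: 42.8
grip_force: 41.0
```

{"op": "step_arm", "data": {"series": [[0.015,0.03,0,-0.09,0.2],[0.015,0.03,0,-0.03,0.2],[0.006,0.018,0,0,0.2],[0,0,0,0,0.2],[0,0,0,0,0.2]]}}

```text
time_s: 9.08
ee_pos: [564.2, 160.1, 208.4]
orientation: [3.107, 0.467, -0.001]
force: [0.6, -0.1, 0.1]
width: 42.9
grip_force: 41.0
```

```bash
python3 - <<'E'
from h import *
cam,im,s=wrist("w4"); tcp(s)
cv2.imwrite("pics/v9.png",cv2.resize(im,(800,600),interpolation=cv2.INTER_CUBIC))
E
```

```text
t 9.0833 tcp [564.2 160.1 208.4] closing deg -72.9 tilt [-0.001 -0.    -1.   ] w 42.9 F [ 0.6 -0.1  0.1] g 41.02964758872986
```

View pics/v9.png

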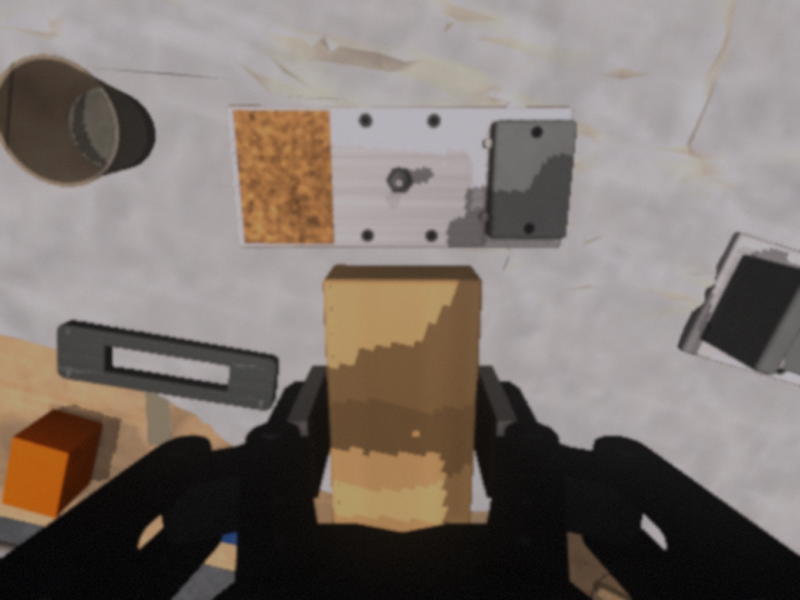

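View w4: the cork corners are at (233,111), (331,111), (334,244) and (241,243), the nut at (400,180), the long strap from (58,323) to (270,409). The cup rim is at (60,120), well left of the pad. The held block is square in the jaws, with its near edge from (325,280) to (481,280).

```bash
python3 - <<'E'
from h import *
cam=np.load("pics/w4.npy",allow_pickle=True).item()
q=lambda L:np.array(L)*.7-.15
quad(cam,q([(233,111),(331,111),(334,244),(241,243)]),12,"cork")
print("nut",toplane(cam,q([(400,180)]),16)[:,:2].round(1)); P=toplane(cam,q([(366,121),(433,121),(431,236),(368,236)]),14)[:,:2]; print("screws",P.round(1).tolist(),P.mean(0).round(1))
quad(cam,q([(488,121),(577,121),(566,239),(487,239)]),34,"bracket")
quad(cam,q([(60,322),(279,356),(269,410),(57,378)]),14,"strap")
quad(cam,q([(110,347),(229,367),(229,387),(109,368)]),14,"slot")
print("held near edge",toplane(cam,q([(325,280),(481,280)]),214.7)[:,:2].round(1).tolist())
print("cup base edge",toplane(cam,q([(155,130)]),0)[:,:2].round(1))
E
```

```text
cork c [600.3 251.9] edges [(np.float64(62.5), np.float64(107.2)), (np.float64(85.4), np.float64(16.1)), (np.float64(64.0), np.float64(106.5)), (np.float64(84.7), np.float64(15.1))]
nut [[622.8 178.8]]
screws [[651.2, 210.2], [663.8, 169.3], [593.6, 147.7], [580.9, 188.8]] [622.4 179. ]
bracket c [645.7 101.8] edges [(np.float64(53.3), np.float64(107.0)), (np.float64(70.8), np.float64(17.3)), (np.float64(50.7), np.float64(107.1)), (np.float64(70.9), np.float64(19.5))]
strap c [444.5 303.3] edges [(np.float64(156.6), np.float64(97.4)), (np.float64(45.3), np.float64(3.4)), (np.float64(156.8), np.float64(97.3)), (np.float64(45.0), np.float64(3.2))]
slot c [444.8 301.8] edges [(np.float64(86.1), np.float64(96.5)), (np.float64(16.3), np.float64(11.4)), (np.float64(87.9), np.float64(96.9)), (np.float64(16.9), np.float64(5.1))]
held near edge [[597.6, 191.7], [609.9, 151.7]]
cup base edge [[605.  344.6]]
```

{"op": "step_arm", "data": {"series": [[0.012,0.03,0,0,0.2],[0.012,0.03,0,0,0.2],[0.0125,0.032,0,0,0.2],[0,0,-0.035,0,0.2],[0,0,-0.035,0,0.2]]}}

```text
time_s: 9.55
ee_pos: [601.8, 252.1, 139.7]
orientation: [-3.106, -0.466, -0.007]
force: [-0.2, -0.8, -1.7]
width: 42.7
grip_force: 41.1
```

{"op": "step_arm", "data": {"series": [[0,0,-0.035,0,0.2],[0,0,-0.035,0,0.2],[0,0,-0.02,0,0.2],[0,0,0,0,0.2],[0,0,0,0,0.2]]}}

```text
time_s: 9.97
ee_pos: [600.9, 250.4, 49.1]
orientation: [3.107, 0.463, -0.002]
force: [0.4, -0.4, -0.2]
width: 43.3
grip_force: 41.0
```

```bash
python3 -c "
from h import *
tcp(manip.read_state())"
```

```text
t 9.9667 tcp [600.9 250.4  49.1] closing deg -73.0 tilt [-0.001 -0.    -1.   ] w 43.3 F [ 0.4 -0.4 -0.2] g 41.03232800960541
```

{"op": "step_arm", "data": {"series": [[0,0.0018,-0.012,0,0.2],[0,0,-0.007,0,0.2],[0,0,-0.002,0,0.2],[0,0,0,0,0.2],[0,0,0,0,0.75]]}}

```text
time_s: 10.38
ee_pos: [601.1, 253.3, 28.5]
orientation: [-3.107, -0.465, -0.001]
force: [0.3, 0.1, 0.1]
width: 53.8
grip_force: 0.0
```

{"op": "step_arm", "data": {"series": [[0,0,0,0,0.75],[0,0,0,0,0.75],[0,0,0,0,0.75],[0,0,0.02,0,0.75],[0,0,0.04,0,0.75]]}}

```text
time_s: 10.8
ee_pos: [598.7, 252.4, 84.0]
orientation: [3.105, 0.464, -0.013]
force: [0.4, 0.9, -0.6]
width: 64.0
grip_force: 0.0
```

{"op": "step_arm", "data": {"series": [[0,0,0.04,0.115,0.8],[-0.01,0,0.04,0.115,0.8],[-0.03,-0.02,0.03,0.115,0.8],[-0.03,-0.02,0,0.115,0.8],[-0.03,-0.02,0,0.115,0.8]]}}

```text
time_s: 11.22
ee_pos: [503.4, 195.0, 196.2]
orientation: [2.843, 1.335, 0.005]
force: [1.0, -0.2, -0.5]
width: 68.1
grip_force: 0.0
```

{"op": "step_arm", "data": {"series": [[0,-0.02,0,0.115,0.8],[0,-0.02,0,0.115,0.8],[0,0,0,0.115,0.8],[0,0,0,0.115,0.8],[0,0,0,0.115,0.8]]}}

```text
time_s: 11.63
ee_pos: [504.3, 155.1, 195.0]
orientation: [2.349, 2.085, 0.001]
force: [0.3, 0.1, -0.2]
width: 68.2
grip_force: 0.0
```

{"op": "step_arm", "data": {"series": [[0,0,0,0.115,0.8],[0,0,0,0.115,0.8],[0,0,0,0,0.8]]}}

```text
time_s: 11.88
ee_pos: [504.2, 155.4, 194.8]
orientation: [2.094, 2.342, 0.0]
force: [0.0, -0.0, 0.2]
width: 68.2
grip_force: 0.0
```

```bash
python3 - <<'E'
from h import *
cam,im,s=wrist("w5"); tcp(s)
cv2.imwrite("pics/v10.png",cv2.resize(im,(800,600),interpolation=cv2.INTER_CUBIC))
E
```

```text
t 11.8833 tcp [504.2 155.4 194.8] closing deg 6.4 tilt [ 0.  0. -1.] w 68.2 F [ 0.  -0.   0.2] g 0.0
```

View pics/v10.png

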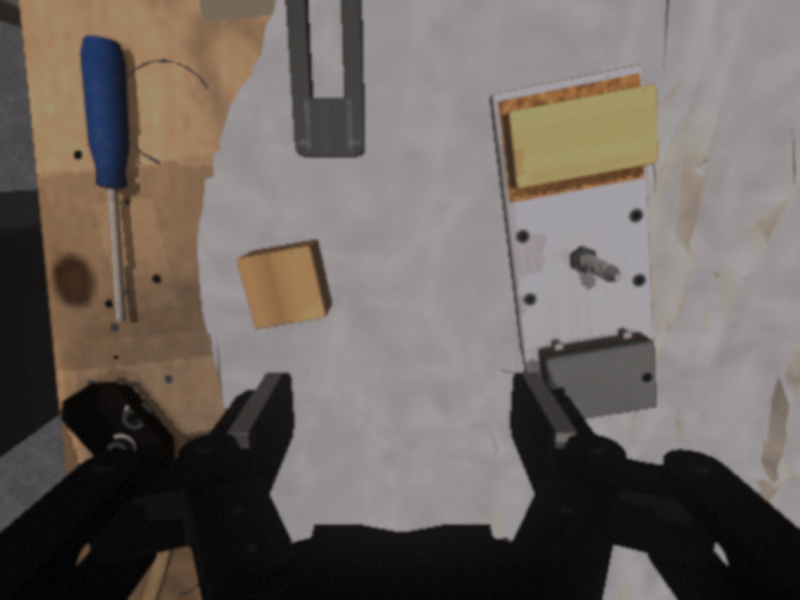

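The low block lies on the long plate's cork at (583,137). I'll check its pose and the strap end at (330,155).

```bash
python3 - <<'E'
from h import *
cam=np.load("pics/w5.npy",allow_pickle=True).item()
q=lambda L:np.array(L)*.7-.15
P=quad(cam,q([(509,112),(656,87),(656,162),(515,187)]),34,"low")
a=np.radians(107); print("in plate",((P.mean(0)-[622.6,178.9])@np.array([[np.cos(a),-np.sin(a)],[np.sin(a),np.cos(a)]])).round(1))
P=toplane(cam,q([(298,155),(364,155)]),14)[:,:2]; c=P.mean(0); d=np.array([np.cos(np.radians(97.3)),np.sin(np.radians(97.3))])
print("strap end",P.round(1).tolist(),"centre",(c+80*d).round(1))
E
```

```text
low c [599.6 251.9] edges [(np.float64(82.7), np.float64(15.4)), (np.float64(40.8), np.float64(105.0)), (np.float64(82.8), np.float64(16.2)), (np.float64(42.0), np.float64(104.9))]
in plate [76.6  0.6]
strap end [[431.9, 224.1], [472.8, 228.7]] centre [442.2 305.7]
```

{"op": "step_arm", "data": {"series": [[-0.012,0.03,0,0.014,0.8],[-0.012,0.03,0,0,0.8],[-0.012,0.03,-0.02,0,0.8],[-0.012,0.03,-0.03,0,0.8],[-0.012,0.0285,-0.03,0,0.8]]}}

```text
time_s: 12.35
ee_pos: [444.9, 302.9, 117.1]
orientation: [2.089, 2.345, 0.004]
force: [1.5, 0.5, -0.7]
width: 68.0
grip_force: 0.0
```

{"op": "step_arm", "data": {"series": [[0,0,-0.03,0,0.8],[0,0,-0.03,0,0.8],[0,0,-0.01,0,0.8],[0,0,0,0,0.8]]}}

```text
time_s: 12.68
ee_pos: [444.3, 300.7, 45.2]
orientation: [-2.087, -2.347, 0.006]
force: [0.1, -0.4, -0.9]
width: 68.4
grip_force: 0.0
```

```bash
python3 -c "
from h import *
tcp(manip.read_state())"
```

```text
t 12.6833 tcp [444.3 300.7  45.2] closing deg 6.7 tilt [-0.004 -0.002 -1.   ] w 68.4 F [ 0.1 -0.4 -0.9] g 0.0
```

{"op": "step_arm", "data": {"series": [[0,0.003,-0.02,0.006,0.8],[0,0,-0.01,0,0.8],[0,0,-0.002,0,0.8],[0,0,0,0,0.3],[0,0,0,0,0.3]], "force": 80}}

```text
time_s: 13.1
ee_pos: [445.6, 304.3, 16.4]
orientation: [2.078, 2.356, 0.001]
force: [-2.3, 0.5, 1.9]
width: 45.2
grip_force: 1.4
```

{"op": "step_arm", "data": {"series": [[0,0,0,0,0.3],[0,0,0,0,0.3],[0,0,0,0,0.3],[0,0,0,0,0.3],[0,0,0,0,0.3]]}}

```text
time_s: 13.52
ee_pos: [445.7, 304.4, 17.0]
orientation: [2.078, 2.356, 0.002]
force: [-4.4, -3.0, 10.0]
width: 41.1
grip_force: 80.5
```

{"op": "step_arm", "data": {"series": [[0,0,0.01,0,0.3],[0,0,0.02,0,0.3],[0,0,0.03,0,0.3],[0,0,0.035,0,0.3],[0,0,0.035,0,0.3]]}}

```text
time_s: 13.93
ee_pos: [444.9, 304.0, 147.6]
orientation: [-2.078, -2.356, 0.0]
force: [1.7, 0.2, -3.0]
width: 41.0
grip_force: 82.4
```

{"op": "step_arm", "data": {"series": [[0.01,-0.01,0.02,0.04,0.3],[0.024,-0.017,0,0.04,0.3],[0.024,-0.017,0,0.04,0.3],[0.024,-0.017,0,0.04,0.3],[0.024,-0.017,0,0.011,0.3]]}}

```text
time_s: 14.35
ee_pos: [552.2, 225.3, 166.7]
orientation: [1.865, 2.527, 0.001]
force: [0.4, -0.2, -4.1]
width: 41.4
grip_force: 82.4
```

{"op": "step_arm", "data": {"series": [[0.024,-0.017,0,0,0.3],[0.024,-0.017,0,0,0.3],[0.022,-0.013,0,0,0.3],[0,0,0,0,0.3],[0,0,0,0,0.3]]}}

```text
time_s: 14.77
ee_pos: [621.7, 178.3, 165.8]
orientation: [-1.871, -2.524, -0.0]
force: [1.0, -0.4, -3.3]
width: 41.2
grip_force: 82.5
```

```bash
python3 - <<'E'
from h import *
cam,im,s=wrist("w6"); tcp(s)
cv2.imwrite("pics/v11.png",im)
E
```

```text
t 14.7667 tcp [621.7 178.3 165.8] closing deg 16.9 tilt [ 0.  0. -1.] w 41.2 F [ 1.  -0.4 -3.3] g 82.53018736839294
```

View pics/v11.png

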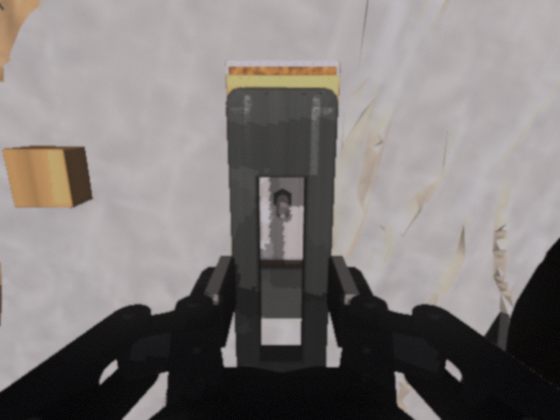

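The strap hangs level, with the stud visible at (283,200) through the slot (columns 259–305). I'll check centring numerically.

```bash
python3 - <<'E'
from h import *
cam=np.load("pics/w6.npy",allow_pickle=True).item()
P=toplane(cam,[(228,90),(338,90)],162.8)[:,:2]; d=np.array([np.cos(np.radians(107)),np.sin(np.radians(107))])
print("end",P.round(1).tolist(),"centre",(P.mean(0)-80*d).round(1))
S=toplane(cam,[(259,178),(305,178)],162.8)[:,:2]; print("slot end",S.round(1).tolist(),"centre",(S.mean(0)-45*d).round(1))
print("stud tip",toplane(cam,[(283,212)],68)[:,:2],"nut",toplane(cam,[(283,196)],18)[:,:2])
E
```

```text
end [[579.5, 248.7], [619.2, 260.8]] centre [622.7 178.2]
slot end [[599.8, 219.8], [617.7, 225.3]] centre [621.9 179.5]
stud tip [[622.0465332  182.74967407]] nut [[622.45777313 182.6112306 ]]
```

{"op": "step_arm", "data": {"series": [[0.0005,0.0005,-0.03,0,0.3],[0,0,-0.03,0,0.3],[0,0,-0.02,0,0.3],[0,0,-0.01,0,0.3],[0,0,0,0,0.3]]}}

```text
time_s: 15.23
ee_pos: [620.4, 180.2, 73.6]
orientation: [-1.866, -2.525, 0.004]
force: [-0.1, 0.3, -3.4]
width: 41.3
grip_force: 82.5
```

{"op": "step_arm", "data": {"series": [[0,0,0,0,0.3],[0,0,-0.008,0,0.3],[0,0,-0.005,0,0.3],[0,0,0,0,0.3]]}}

```text
time_s: 15.57
ee_pos: [621.5, 179.8, 61.7]
orientation: [-1.868, -2.525, 0.001]
force: [0.2, -0.3, -3.7]
width: 41.0
grip_force: 82.5
```

```bash
python3 -c "
from h import *
tcp(manip.read_state())"
```

```text
t 15.5667 tcp [621.5 179.8  61.7] closing deg 17.0 tilt [-0.001 -0.    -1.   ] w 41.0 F [ 0.2 -0.3 -3.7] g 82.47955799102783
```

{"op": "step_arm", "data": {"series": [[0.001,-0.001,-0.005,0,0.3],[0,0,-0.003,0,0.3],[0,0,-0.002,0,0.3],[0,0,0,0,0.3],[0,0,0,0,0.3]]}}

```text
time_s: 15.98
ee_pos: [622.7, 178.8, 52.2]
orientation: [-1.868, -2.525, 0.0]
force: [0.4, -0.1, -3.5]
width: 41.3
grip_force: 82.5
```

{"op": "step_arm", "data": {"series": [[0,0,-0.001,0,0.3],[0,0,-0.0005,0,0.3],[0,0,0,0,0.3],[0,0,0,0,0.3]]}}

```text
time_s: 16.32
ee_pos: [622.9, 178.9, 51.1]
orientation: [1.868, 2.525, 0.001]
force: [-1.3, -0.7, 0.7]
width: 41.1
grip_force: 82.9
```

{"op": "step_arm", "data": {"series": [[0,0,0,0,0.7],[0,0,0,0,0.7],[0,0,0,0,0.7],[0,0,0,0,0.7],[0,0,0.01,0,0.7]]}}

```text
time_s: 16.73
ee_pos: [621.9, 178.6, 59.3]
orientation: [-1.867, -2.524, 0.004]
force: [-0.3, 1.0, -1.3]
width: 60.2
grip_force: 0.0
```

{"op": "step_arm", "data": {"series": [[0,0,0.03,0,0.7],[0,0,0.04,0,0.8],[0,0,0.04,0,0.8],[-0.014,-0.03,0.03,0,0.8],[-0.014,-0.03,0,-0.06,0.8]]}}

```text
time_s: 17.15
ee_pos: [597.3, 121.5, 206.2]
orientation: [1.935, 2.466, 0.012]
force: [1.8, -1.0, 0.4]
width: 68.4
grip_force: 0.0
```

{"op": "step_arm", "data": {"series": [[-0.016,-0.033,0,-0.06,0.8],[-0.016,-0.033,0,-0.06,0.8],[-0.016,-0.033,0,-0.06,0.8],[-0.016,-0.033,0,-0.06,0.8],[-0.016,-0.033,0,0,0.8]]}}

```text
time_s: 17.57
ee_pos: [514.7, -45.5, 199.7]
orientation: [2.228, 2.213, 0.001]
force: [0.6, -0.2, 0.6]
width: 67.8
grip_force: 0.0
```

{"op": "step_arm", "data": {"series": [[-0.016,-0.033,0,0,0.8],[-0.016,-0.033,0,0,0.8],[-0.016,-0.033,0,0,0.8],[-0.016,-0.03,0,0,0.8],[-0.01,-0.02,0,0,0.8]]}}

```text
time_s: 17.98
ee_pos: [440.3, -195.4, 199.7]
orientation: [2.225, 2.216, 0.0]
force: [-0.3, 0.4, -0.3]
width: 68.4
grip_force: 0.0
```

{"op": "step_arm", "data": {"series": [[0,0,0,0,0.8],[0,0,0,0,0.8]]}}

```text
time_s: 18.15
ee_pos: [441.4, -193.9, 199.5]
orientation: [2.227, 2.215, 0.001]
force: [0.2, 0.0, -0.2]
width: 68.5
grip_force: 0.0
```

```bash
python3 - <<'E'
from h import *
cam,im,s=wrist("w7"); tcp(s)
t=imaging.snapshot("top")[:,:,::-1]; t=cv2.resize(t[155:215,190:370],(560,187),interpolation=cv2.INTER_CUBIC)
cv2.imwrite("pics/v12.png",np.vstack([im[:410],t]))
E
```

```text
t 18.15 tcp [ 441.4 -193.9  199.5] closing deg -0.3 tilt [ 0.001 -0.    -1.   ] w 68.5 F [ 0.2  0.  -0.2] g 0.0
```

View pics/v12.png

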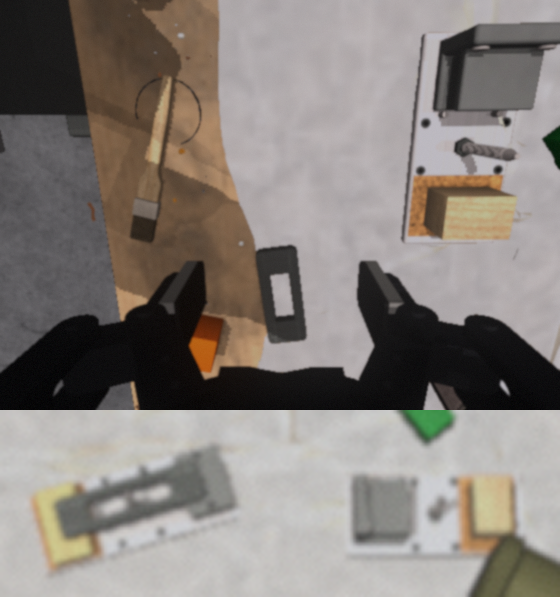

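The long strap lies across bracket and block with the stud in its slot (top crop at (135,495)). The short strap is at (282,294), the orange decoy at (208,340), and the high block at (477,215).

```bash
python3 - <<'E'
from h import *
cam=np.load("pics/w7.npy",allow_pickle=True).item()
im=cv2.imread("pics/w7.png"); g=cv2.cvtColor(im,cv2.COLOR_BGR2GRAY)
m=(g<90).astype(np.uint8); m[:235]=0; m[350:]=0; m[:,:250]=0; m[:,315:]=0
print(rects(cam,m,14,300))
quad(cam,[(258,250),(296,247),(305,339),(270,342)],14,"strap")
quad(cam,[(272,275),(288,272),(294,313),(278,317)],14,"slot")
P=quad(cam,[(441,193),(517,190),(513,240),(437,238)],54,"high"); print(((P.mean(0)-[612.6,-152])@np.array([[.012,1],[-1,.012]])).round(1))
print("orange corner",toplane(cam,[(223,318),(222,345)],42)[:,:2].round(1).tolist())
E
```

```text
[(array([279., 294.]), 434.6, -309.2, 113.8, 56.8, -83.5)]
strap c [ 443.  -309.1] edges [(np.float64(38.9), np.float64(4.5)), (np.float64(110.3), np.float64(95.6)), (np.float64(39.1), np.float64(5.3)), (np.float64(110.9), np.float64(95.5))]
slot c [ 443.6 -306.9] edges [(np.float64(17.1), np.float64(11.3)), (np.float64(49.3), np.float64(97.6)), (np.float64(18.0), np.float64(15.6)), (np.float64(50.7), np.float64(96.7))]
high c [ 611.3 -208. ] edges [(np.float64(63.8), np.float64(2.0)), (np.float64(45.5), np.float64(96.5)), (np.float64(67.2), np.float64(178.1)), (np.float64(40.8), np.float64(92.4))]
[56.  -1.9]
orange corner [[383.8, -316.2], [381.1, -347.6]]
```

{"op": "step_arm", "data": {"series": [[0.002,-0.03,0,0.11,0.7],[0,-0.03,0,0,0.7],[0,-0.03,-0.02,0,0.7],[0,-0.025,-0.03,0,0.7],[0,0,-0.03,0,0.7]]}}

```text
time_s: 18.67
ee_pos: [444.4, -310.9, 118.3]
orientation: [2.099, 2.334, -0.0]
force: [-0.2, -0.4, -0.9]
width: 60.1
grip_force: 0.0
```

{"op": "step_arm", "data": {"series": [[0,0,-0.03,0,0.7],[0,0,-0.02,0,0.7],[0,0,-0.01,0,0.7],[0,0,0,0,0.7],[0,0,0,0,0.7]]}}

```text
time_s: 19.08
ee_pos: [444.5, -307.8, 59.5]
orientation: [2.098, 2.338, 0.0]
force: [-0.3, 0.4, 0.0]
width: 59.7
grip_force: 0.0
```

```bash
python3 -c "
from h import *
tcp(manip.read_state())"
```

```text
t 19.0833 tcp [ 444.5 -307.8   59.5] closing deg 6.2 tilt [ 0. -0. -1.] w 59.7 F [-0.3  0.4  0. ] g 0.0
```

{"op": "step_arm", "data": {"series": [[-0.001,-0.001,-0.02,0,0.7],[0,0,-0.015,0,0.7],[0,0,-0.008,0,0.7],[0,0,0,0,0.7],[0,0,0,0,0.3]]}}

```text
time_s: 19.5
ee_pos: [443.3, -309.4, 16.9]
orientation: [2.098, 2.336, 0.0]
force: [0.7, -0.4, 0.0]
width: 48.8
grip_force: 0.0
```

{"op": "step_arm", "data": {"series": [[0,0,0,0,0.3],[0,0,0,0,0.3],[0,0,0,0,0.3],[0,0,0,0,0.3],[0,0,0,0,0.3]]}}

```text
time_s: 19.92
ee_pos: [443.4, -309.5, 17.7]
orientation: [2.098, 2.336, 0.0]
force: [-2.9, 2.4, 6.1]
width: 41.3
grip_force: 80.4
```

{"op": "step_arm", "data": {"series": [[0,0,0,0,0.3],[0,0,0,0,0.3]]}}

```text
time_s: 20.08
ee_pos: [443.4, -309.5, 17.7]
orientation: [2.098, 2.336, 0.0]
force: [-3.2, 2.6, 7.1]
width: 41.1
grip_force: 80.4
```

{"op": "step_arm", "data": {"series": [[0,0,0.01,0,0.3],[0,0,0.02,0,0.3],[0,0,0.035,0,0.3],[0,0,0.04,0,0.3],[0,0,0.04,0,0.3]]}}

```text
time_s: 20.5
ee_pos: [442.4, -308.8, 163.6]
orientation: [2.099, 2.337, 0.0]
force: [1.0, -0.4, -2.3]
width: 41.1
grip_force: 81.8
```

{"op": "step_arm", "data": {"series": [[0.01,0.01,0.02,-0.04,0.3],[0.023,0.021,0,-0.04,0.3],[0.023,0.021,0,-0.016,0.3],[0.023,0.021,0,0,0.3],[0.023,0.021,0,0,0.3]]}}

```text
time_s: 20.92
ee_pos: [545.6, -214.0, 182.5]
orientation: [2.209, 2.232, 0.001]
force: [0.5, -0.4, -2.4]
width: 41.1
grip_force: 81.8
```

{"op": "step_arm", "data": {"series": [[0.023,0.021,0,0,0.3],[0.023,0.021,0,0,0.3],[0.021,0.021,0,0,0.3],[0,0,0,0,0.3],[0,0,0,0,0.3]]}}

```text
time_s: 21.33
ee_pos: [612.2, -150.9, 181.6]
orientation: [2.206, 2.236, 0.0]
force: [-0.6, 0.1, -2.3]
width: 40.8
grip_force: 81.9
```

```bash
python3 - <<'E'
from h import *
cam,im,s=wrist("w8"); tcp(s)
cv2.imwrite("pics/v13.png",im)
E
```

```text
t 21.3333 tcp [ 612.2 -150.9  181.6] closing deg 0.8 tilt [ 0.001 -0.    -1.   ] w 40.8 F [-0.6  0.1 -2.3] g 81.89497947692871
```

View pics/v13.png

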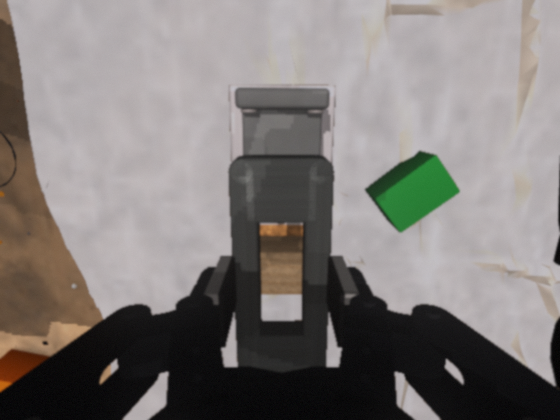

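The strap is level and in line with the plate, its end edge at rows 156–158 (columns 232–332). I'll check its centre.

```bash
python3 - <<'E'
from h import *
cam=np.load("pics/w8.npy",allow_pickle=True).item()
P=toplane(cam,[(231,158),(333,158)],177.9)[:,:2]; print(P.round(1).tolist(), (P.mean(0)-[-.7,56]).round(1))
S=toplane(cam,[(259,223),(304,223)],177.9)[:,:2]; print(S.round(1).tolist(), (S.mean(0)-[-.4,28]).round(1))
E
```

```text
[[591.6, -97.1], [632.5, -96.6]] [ 612.7 -152.8]
[[602.6, -124.4], [621.7, -124.1]] [ 612.6 -152.2]
```

{"op": "step_arm", "data": {"series": [[0,0.0005,-0.03,0,0.3],[0,0,-0.03,0,0.3],[0,0,-0.02,0,0.3],[0,0,-0.01,0,0.3],[0,0,0,0,0.3]]}}

```text
time_s: 21.8
ee_pos: [610.5, -152.2, 89.3]
orientation: [-2.209, -2.23, 0.002]
force: [-0.4, 0.4, -2.2]
width: 40.9
grip_force: 81.9
```

{"op": "step_arm", "data": {"series": [[0,0,0,0,0.3],[0,0,-0.006,0,0.3],[0,0,-0.003,0,0.3],[0,0,0,0,0.3],[0,0,0,0,0.3]]}}

```text
time_s: 22.22
ee_pos: [611.8, -151.7, 82.1]
orientation: [2.209, 2.233, 0.0]
force: [-0.2, 0.3, -2.2]
width: 41.1
grip_force: 81.9
```

```bash
python3 -c "
from h import *
tcp(manip.read_state())"
```

```text
t 22.2167 tcp [ 611.8 -151.7   82.1] closing deg 0.6 tilt [ 0. -0. -1.] w 41.1 F [-0.2  0.3 -2.2] g 81.91363334655762
```

{"op": "step_arm", "data": {"series": [[0.0005,0,-0.004,0,0.3],[0,0,-0.003,0,0.3],[0,0,-0.002,0,0.3],[0,0,0,0,0.3],[0,0,0,0,0.3]]}}

```text
time_s: 22.63
ee_pos: [612.2, -151.6, 72.6]
orientation: [-2.209, -2.233, 0.0]
force: [0.0, 0.2, -1.5]
width: 40.7
grip_force: 81.9
```

{"op": "step_arm", "data": {"series": [[0,0,-0.001,0,0.3],[0,0,-0.0005,0,0.3],[0,0,0,0,0.3],[0,0,0,0,0.3]]}}

```text
time_s: 22.97
ee_pos: [612.4, -151.7, 71.7]
orientation: [2.209, 2.233, 0.0]
force: [-2.0, 0.6, 4.3]
width: 41.1
grip_force: 82.6
```

Contact is made at the expected height, so I release and retreat.

{"op": "step_arm", "data": {"series": [[0,0,0,0,0.7],[0,0,0,0,0.7],[0,0,0,0,0.7],[0,0,0,0,0.7],[0,0,0.01,0,0.7]]}}

```text
time_s: 23.38
ee_pos: [611.4, -151.4, 79.7]
orientation: [-2.207, -2.232, 0.002]
force: [-0.9, -0.5, 0.1]
width: 59.7
grip_force: 0.0
```

{"op": "step_arm", "data": {"series": [[0,0,0.03,0,0.7],[0,0,0.04,0,0.8],[0,0,0.04,0,0.8],[-0.03,0.03,0.03,0,0.8],[-0.03,0.03,0.02,0,0.8]]}}

```text
time_s: 23.8
ee_pos: [561.7, -101.4, 236.4]
orientation: [2.209, 2.229, 0.003]
force: [0.2, 1.1, 0.4]
width: 68.3
grip_force: 0.0
```

{"op": "step_arm", "data": {"series": [[-0.03,0.035,0.02,0,0.8],[-0.03,0.035,0.02,0,0.8],[-0.03,0.035,0,0,0.8],[-0.03,0.035,0,0,0.8],[0,0,0,0,0.8]]}}

```text
time_s: 24.22
ee_pos: [454.2, 24.0, 267.6]
orientation: [2.206, 2.237, 0.002]
force: [0.5, -0.9, 0.7]
width: 68.3
grip_force: 0.0
```

```bash
python3 - <<'E'
from h import *
tcp(manip.read_state())
t=imaging.snapshot("top")[:,:,::-1]; s=imaging.snapshot("scene")[:,:,::-1]
cv2.imwrite("pics/v14.png",np.vstack([cv2.resize(t[150:215,150:430],(780,181),interpolation=cv2.INTER_CUBIC),cv2.resize(s[145:245,200:400],(780,390),interpolation=cv2.INTER_CUBIC)]))
E
```

```text
t 24.2167 tcp [454.2  24.  267.6] closing deg 0.8 tilt [ 0.001  0.001 -1.   ] w 68.3 F [ 0.5 -0.9  0.7] g 0.0
```

View pics/v14.png

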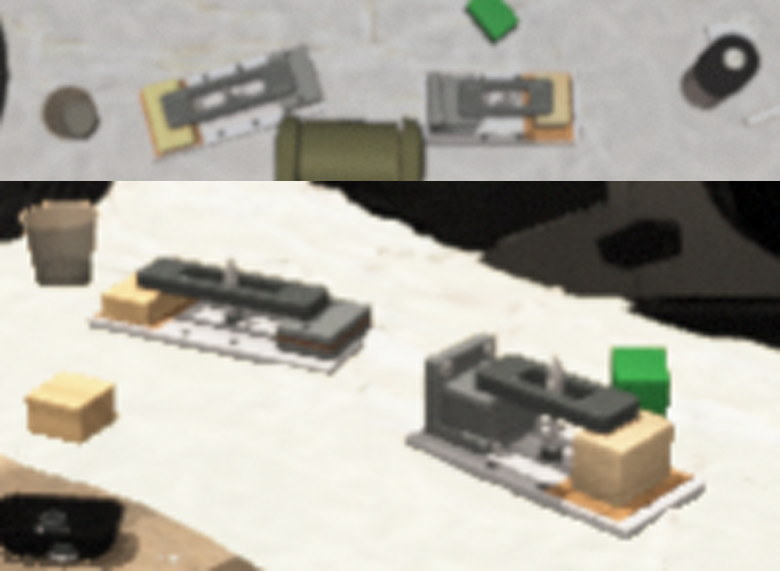

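Both straps lie level on bracket and block with the studs through their slots, and the cup and can are untouched. Handing in.

```bash
python3 -c "
from station import order
print(order.hand_in())"
```

```text
the job is handed in; nothing more can be done
None
```

I set up both clamps and handed the job in at about 24 s of robot time; the final picture shows both straps level with studs through their slots, the mid block left over, and the cup and can undisturbed, but no verdict came back. One oddity: the block used as block_high measured about 60x39 mm rather than the listed 65x48; its 42 mm height matches and it was the only tall bare-wood block I found.

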